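# Set out a printing place at the art-room table

### The job

Set out the printing place, with left, right, near and far as the robot sees them. Stand the ink bottle beyond the far edge of the printing board, opposite its middle, with the blue jar to the left of the ink bottle and the yellow jar to its right, all three in one row parallel to that edge, with gaps of about 3 cm between board and row and between neighbours; lay the red tin lengthwise along the near long edge of the palette, opposite its middle and about 3 cm from it, and lay the eraser on the middle of the tin, lengthwise. Leave the green jar and the orange tape where they are.

Things in the scene. Friction and masses are not known exactly. Their poses are not given: they have to be found in the camera images.
- board: Printing board, fixed to the table: pale plywood, 100 mm deep (its x) by 150 mm wide (its y) by 12 mm thick, with a white paper sheet with black lines on it and a black clip strip (17 mm above the table) along its far edge. Origin at the centre of its underside; its x axis points away from the robot to its far edge, y to its left edge as the robot sees it. Turned by up to 12 degrees.
- palette: Mixing palette, fixed to the table: white ceramic rectangular tray, 90 mm deep (its x) by 150 mm wide (its y), rim 14 mm high, with four round daubs of paint. Origin at the centre of its underside; its x axis points away from the robot, y to the robot's left along its long edges. Turned by up to 12 degrees.
- ink_bottle: Black ink bottle with a white label band: round, body 46 mm in diameter up to 42 mm, then a shoulder and a narrower black cap 28 mm in diameter; 68 mm tall in all, 0.08 to 0.17 kg. Origin at the centre of its underside; z up. It starts standing upright.
- blue_jar: Blue paint jar, blue body and blue cap with a thin white line between them: round, body 46 mm in diameter up to 43 mm, cap 42 mm in diameter, 60 mm tall in all, 0.08 to 0.16 kg. Origin at the centre of its underside; z up. It starts standing upright.
- yellow_jar: Yellow paint jar, yellow body and yellow cap with a thin white line between them: round, body 46 mm in diameter up to 43 mm, cap 42 mm in diameter, 60 mm tall in all, 0.08 to 0.16 kg. Origin at the centre of its underside; z up. It starts standing upright.
- tin: Flat closed red metal pastel tin with a steel line round its sides: 100 mm long (its x) by 60 mm wide (its y) by 20 mm high, 0.1 to 0.21 kg. Lid and box are one piece; the top is flat. Origin at the centre of its underside; z up.
- eraser: White eraser with a blue sleeve over part of it: rigid block 56 mm long (its x) by 22 mm wide (its y) by 14 mm high, 0.018 to 0.035 kg. Origin at the centre of its underside; z up.
- green_jar: Green paint jar, same shape and size as the blue and yellow ones (46 mm in diameter, 60 mm tall); not needed, to be left where it stands. Origin at the centre of its underside.
- tape: Roll of orange masking tape lying flat, 80 mm in diameter, 24 mm high, hole 56 mm; not needed, to be left where it lies. Origin at the centre of its underside.
Mind the look-alikes: they are no part of the job. Several things look just like the yellow_jar: the one meant starts farthest from the robot's base.

How it is judged:
At the end, for the whole second after the job is handed in: Ink, blue, yellow upright on the table, each 103+-15 mm beyond the board centre (30 mm gap); ink +-15 mm of its middle, blue left, yellow right, 76+-14 mm from ink. Tin 105+-15 mm near of palette centre, +-15 mm of its middle, within 0.2 rad. Eraser on tin +-12 mm, 0.25 rad. Released, at rest (x of ink_bottle in the frame of board between 0.088 and 0.118 m and height (world z) of each of ink_bottle, blue_jar, yellow_jar, tin below 0.006 m and angle between each of ink_bottle, blue_jar, yellow_jar, tin, eraser's own z axis and vertical below 0.1 rad and x of blue_jar in the frame of board between 0.088 and 0.118 m and x of yellow_jar in the frame of board between 0.088 and 0.118 m and y of ink_bottle in the frame of board between -0.015 and 0.015 m and horizontal distance between blue_jar and ink_bottle between 0.062 and 0.09 m and y of blue_jar in the frame of board above 0.04 m and horizontal distance between yellow_jar and ink_bottle between 0.062 and 0.09 m and y of yellow_jar in the frame of board below -0.04 m and x of tin in the frame of palette between -0.12 and -0.09 m and y of tin in the frame of palette between -0.015 and 0.015 m and angle between the x axis of tin and the y axis of palette, either way round below 0.2 rad and x of eraser in the frame of tin between -0.012 and 0.012 m and y of eraser in the frame of tin between -0.012 and 0.012 m and z of eraser in the frame of tin between 0.016 and 0.024 m and angle between the x axis of eraser and the x axis of tin, either way round below 0.25 rad and linear speed of each of ink_bottle, blue_jar, yellow_jar, tin, eraser below 0.02 m/s); the robot touches nothing.
It fails at once if the green jar is moved by more than 25 mm or tipped (distance of green_jar from where it was at the start of the episode above 0.025 m or angle between green_jar's own z axis and vertical above 0.4 rad).
It fails at once if the tape is moved by more than 25 mm or tipped (distance of tape from where it was at the start of the episode above 0.025 m or angle between tape's own z axis and vertical above 0.4 rad).
It also fails if it takes over 131 s, if anything falls off the work surface, if the arm or the gripper's body presses on something with over 40 N, if the wrist force passes 120 N, or if a joint passes its speed limit or range.

### The arm

A 6-joint arm with a two-finger parallel gripper is mounted at the origin on the work surface. World frame = base frame: x ahead of the robot, y to its left, z up, the work surface at z = 0. Lengths are in m, angles in rad, forces in N, time in s.
With the tool pointing down it reaches from about 0.3 to 0.775 m from the base axis. Payload 14.6 kg.
Tool frame: the origin (TCP) lies at the very end of the fingers, on their centre line; the grasp point (between the pads) lies 19 mm behind it; z points along the fingers, y is the line along which they close (so a half turn about z gives the same grasp; the last joint's range is limited). The gripper opens to 94 mm and grips with 3 to 60 N. Pads are 16 mm wide; open, the fingers measure 119 mm over their backs; the gripper's body (75 mm by 177 mm) begins 78 mm behind the grasp point.
Start: joints at [-0.067, 0.3, 1.521, -0, 1.321, -0.067], TCP at [0.55, -0, 0.205] pointing down, gripper open.
Joint ranges: [-3.03, 3.03], [-0.79, 2.21], [0.23, 2.52], [-1.04, 4.18], [0, 3.07], [-2.55, 2.55]. Speed limits (rad/s): [2.22, 2.22, 2.57, 3.14, 3.14, 3.14].

### API

Orientations are given as [roll, pitch, yaw] about the fixed x, y, z axes, in that order (R = Rz(yaw) Ry(pitch) Rx(roll)).
In Python, from station import ctrl, cams gives the robot as it stands. The module is installed in compiled form; this text tells all that it offers.
- The arm moves only by the tool arm_command, never from a script. Its argument "plan" is a list that holds one entry, the list of rows, each a list of 7 numbers: the shift along the tool's x, y, z in fractions of the full range, 1 being 800 mm, then the turn, a rotation vector about the tool's x, y, z in shares of 2 rad (1.0 is 2 rad), then the closure, from -1 (fully open) to 1 (shut). A call has 1 to 12 rows; each row is the pose to reach, as a shift and turn from the pose commanded when the call began, along the tool's axes at that moment; what a row does not reach only later rows make up. A row lasts 1/10 s, in which the tool goes at most 50 mm and 8.59 degrees, less where a joint would pass 70% of its speed; a pose out of reach is approached as far as the arm can. A call with a gripper value outside its range is refused whole. The fingers move at their own pace and stop on an object; "squeeze" is the grip in N (left out, the last holds). Time passes only in rows, so rows that repeat a pose let the fingers close. It gives the time, the measured TCP pose, the force, the opening and the grip force at its end, in the units of the state.
- ctrl.get_obs(): the state, without advancing time (a new reading comes with each control period).
- cams.camera(name): name is "scene" or "side" or "wrist"; returns (picture, depth): 384x512x3 uint8, blue, green, red; 384x512 float32, m along the optical axis (not along the pixel's ray), 0 where there is no reading.
- cams.camera_info(name): a dict with "fx", "fy", "cx", "cy" (pixels), "world_to_cam" (4x4, takes a point from world to camera coordinates). Camera axes: x right, y down, z forward; pixel columns grow to the right and rows downward; lengths in m; the calibration is good to about 2 mm. A picture is of the moment at which its call begins: read the wrist's pose just before it. camera_info takes no time and is no camera call; for the wrist camera it gives the pose at the moment of the call.
- ctrl.hand_in(): hands the job in; it is judged then, once.
The state is a dict: "time_s": time; "qpos": joint angles; "joint_vel": joint speeds; "tau": joint torques, N m; "ee_pos": TCP position; "eef_rot": TCP orientation; "force": force on the tool from outside, world axes, zero at the start; "moment": the same for the moment, N m; "grip_width": finger opening in m; "grip_force": force on a finger pad.
Only numpy, scipy, OpenCV 4.12 (cv2) and the standard library are available. Lean on these libraries where they do the work, as an engineer would, in place of code of your own. Each camera call takes 0.05 s, during which the arm holds its last target. There are 200 camera calls.

## Working session

There is one attempt and no reset: what is moved stays moved. The work goes in short steps, Python scripts to look and compute and a tool call to move; the robot and the scene stay as the last step left them, time stands still between calls to the robot, and variables do not carry over. Pictures are saved under pics/ and viewed, at most 14 in all, crops included, and the job is handed in when it is done.

Besides the shell and the picture viewer there is one more tool, called after "Emit:" as a command line: name --argument value ..., lists and objects as JSON in quotes. arm_command: Moves the arm, as the interface text tells. Its arguments: {"type":"object","properties":{"plan":{"type":"array"},"squeeze":{"type":"number"}},"required":["plan"]}

```bash
mkdir -p pics && cat > h.py <<'E'
import numpy as np, cv2
from station import ctrl, cams
def shot(n, f):
    im,d=cams.camera(n); i=cams.camera_info(n)
    cv2.imwrite(f'pics/{f}.png',im); np.savez(f'pics/{f}.npz',im=im,d=d,**{k:np.array(i[k]) for k in('fx','fy','cx','cy','world_to_cam')})
def load(f): return np.load(f'pics/{f}.npz')
def cloud(f):
    s=load(f); d=s['d']; v,u=np.mgrid[:d.shape[0],:d.shape[1]]
    p=np.stack([(u-s['cx'])/s['fx']*d,(v-s['cy'])/s['fy']*d,d,np.ones_like(d)],-1)
    w=p@np.linalg.inv(s['world_to_cam']).T
    w[d==0]=np.nan
    return s['im'],w[...,:3]
def onz(f,u,v,z):
    s=load(f); T=np.linalg.inv(s['world_to_cam'])
    r=T[:3,:3]@np.array([(u-s['cx'])/s['fx'],(v-s['cy'])/s['fy'],1]); o=T[:3,3]
    return o+r*(z-o[2])/r[2]
E
python3 - <<'E'
from h import *
for n in('scene','side'):
    shot(n,n+'0'); cv2.imwrite(f'pics/{n}0b.png',cv2.resize(cv2.imread(f'pics/{n}0.png'),(800,600),interpolation=cv2.INTER_CUBIC))
    print(n,np.linalg.inv(load(n+'0')['world_to_cam'])[:3,3])
print(ctrl.get_obs())
E
```

```text
scene [1.10309377 0.54765993 0.73408619]
side [0.22548298 1.03346709 0.96731704]
{'time_s': 0.1, 'qpos': array([-6.66313232e-02,  3.00387134e-01,  1.52152038e+00, -2.57788153e-05,
        1.32069592e+00, -6.66084007e-02]), 'joint_vel': array([ 0.00224923, -0.0016167 , -0.0015359 , -0.00155443, -0.00168797,
        0.00062263]), 'tau': array([ 1.84928511e-03, -5.32644153e+01, -3.53284299e+01,  7.10431044e-02,
        2.34944851e-02, -7.30603051e-05]), 'ee_pos': array([ 5.49764370e-01, -1.12122039e-05,  2.04958065e-01]), 'eef_rot': array([-3.14058245e+00, -4.23618854e-05,  1.57077978e+00]), 'force': array([-0.88404582,  0.14327929, -0.17065364]), 'moment': array([-0.01941481,  0.03272545,  0.01342153]), 'grip_force': 0.0, 'grip_width': 0.09387951240830913}
```

View pics/scene0b.png

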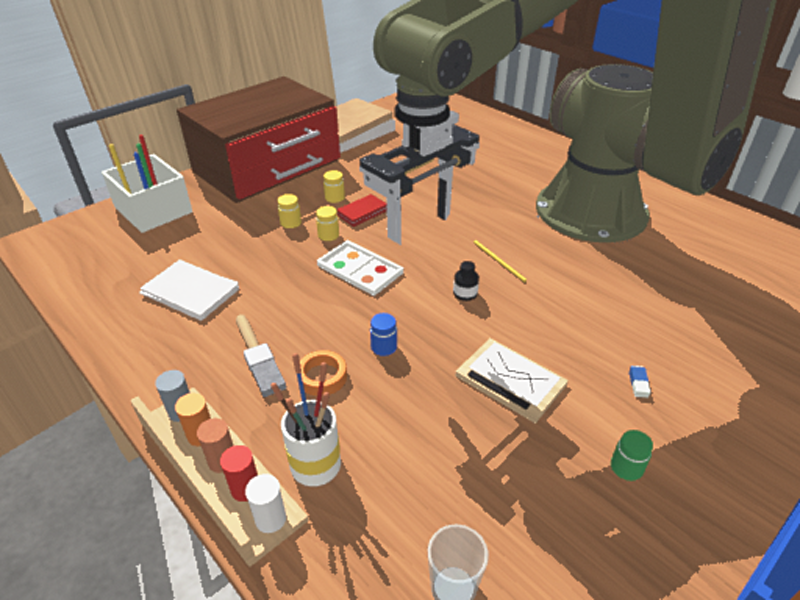

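View pics/side0b.png

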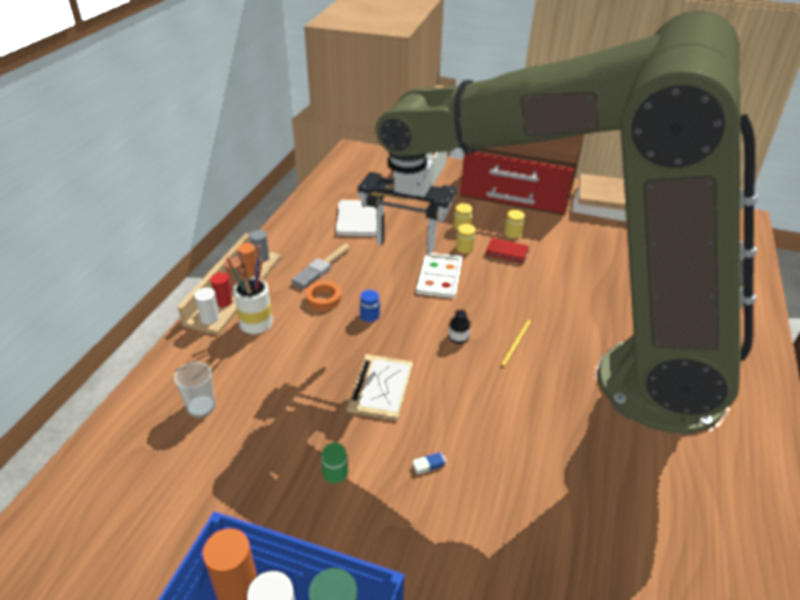

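The scene picture (800x600 px) shows three yellow jars, at (289,211), (327,223) and (333,186). Also visible: blue jar (383,335), ink bottle (466,282), red tin (362,209) partly behind a jar, eraser (640,381), board (512,378), palette (360,268), green jar (632,455), tape (323,370). The red drawers, red pot and books are decor. Next I'll measure them and compare how far each yellow jar is from the base.

```bash
cat > seg.py <<'E'
from h import *
def blobs(f):
    im,w=cloud(f); hsv=cv2.cvtColor(im,cv2.COLOR_BGR2HSV); H,S,V=[hsv[...,i].astype(int) for i in range(3)]
    z=w[...,2]; r=np.hypot(w[...,0],w[...,1]); ok=(z>0.004)&(z<0.08)&(r<0.95)&(r>.2)
    M={'yellow':(H>22)&(H<35)&(S>130),'blue':(H>105)&(H<125)&(S>140)&(V>70),'red':((H<5)|(H>174))&(S>170)&(V>80),'green':(H>55)&(H<90)&(S>100),'orange':(H>6)&(H<16)&(S>190),'black':(V<50),'white':(S<50)&(V>150)}
    for k,m in M.items():
        n,l,st,c=cv2.connectedComponentsWithStats((m&ok).astype(np.uint8))
        for i in range(1,n):
            if st[i,4]<35: continue
            p=w[l==i]; zt=np.percentile(p[:,2],95); t=p[p[:,2]>zt-.006]
            (cx,cy),(a,b),ang=cv2.minAreaRect((t[:,:2]*1000).astype(np.float32))
            print(f,k,c[i].round(),st[i,4],'ztop %.3f'%zt,'topmean',t[:,:2].mean(0).round(4),'rect',round(cx),round(cy),round(a),round(b),round(ang),'r %.3f'%np.hypot(*t[:,:2].mean(0)))
if __name__=='__main__':
    for f in('scene0','side0'): blobs(f)
E
python3 seg.py
python3 - <<'E'
import cv2
from h import *
a=cv2.imread('pics/scene0.png')
cv2.imwrite('pics/c1.png',np.hstack([cv2.resize(a[110:195,170:270],(400,340),interpolation=cv2.INTER_CUBIC),cv2.resize(a[210:275,285:370],(400,340),interpolation=cv2.INTER_CUBIC)]))
E
```

```text
scene0 yellow [213. 113.] 86 ztop 0.059 topmean [ 0.3921 -0.4361] rect 391 -438 40 39 74 r 0.586
scene0 yellow [214. 123.] 105 ztop 0.038 topmean [ 0.4007 -0.4223] rect 399 -425 17 40 60 r 0.582
scene0 yellow [184. 129.] 60 ztop 0.059 topmean [ 0.5255 -0.417 ] rect 528 -420 39 36 54 r 0.671
scene0 yellow [185. 139.] 119 ztop 0.039 topmean [ 0.5361 -0.4074] rect 537 -409 17 40 50 r 0.673
scene0 yellow [209. 137.] 84 ztop 0.059 topmean [ 0.493  -0.3251] rect 496 -327 40 38 80 r 0.591
scene0 yellow [210. 147.] 120 ztop 0.038 topmean [ 0.5048 -0.3137] rect 506 -314 18 39 54 r 0.594
scene0 yellow [322. 168.] 45 ztop 0.008 topmean [ 0.3061 -0.0049] rect 306 -7 127 8 80 r 0.306
scene0 yellow [201. 296.] 252 ztop 0.056 topmean [0.8744 0.1322] rect 870 128 29 70 58 r 0.884
scene0 blue [245. 207.] 169 ztop 0.059 topmean [0.6329 0.0025] rect 633 2 39 36 47 r 0.633
scene0 blue [245. 220.] 152 ztop 0.038 topmean [0.6436 0.0138] rect 643 13 11 36 47 r 0.644
scene0 blue [408. 239.] 70 ztop 0.014 topmean [0.3818 0.3362] rect 382 337 25 21 40 r 0.509
scene0 blue [492. 354.] 267 ztop 0.077 topmean [0.
[... 3752 characters left out ...]
opmean [ 0.8084 -0.091 ] rect 811 -86 100 39 71 r 0.813
side0 white [136. 198.] 78 ztop 0.077 topmean [0.9338 0.146 ] rect 934 144 29 6 89 r 0.945
side0 white [161. 196.] 80 ztop 0.078 topmean [0.8404 0.1324] rect 843 133 66 25 30 r 0.851
side0 white [164. 209.] 106 ztop 0.028 topmean [0.8387 0.1339] rect 841 132 64 25 33 r 0.849
side0 white [246. 246.] 775 ztop 0.016 topmean [0.522  0.2002] rect 523 198 79 133 7 r 0.559
side0 white [122. 244.] 37 ztop 0.078 topmean [0.8551 0.3614] rect 848 354 57 8 41 r 0.928
side0 white [127. 257.] 207 ztop 0.069 topmean [0.8343 0.3897] rect 824 381 55 18 41 r 0.921
side0 white [269. 297.] 76 ztop 0.016 topmean [0.3986 0.3558] rect 398 356 25 22 39 r 0.534
```

View pics/c1.png

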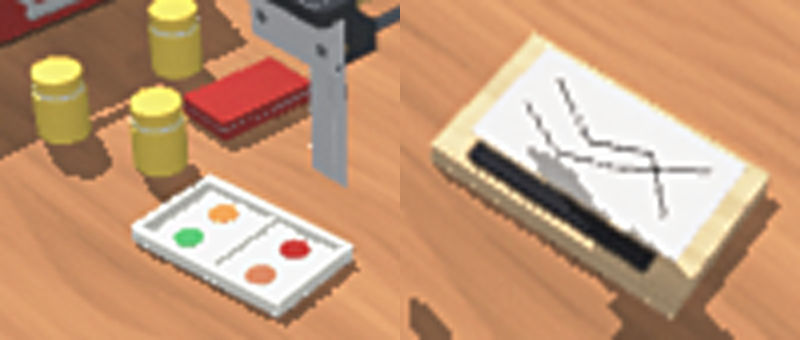

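```bash
python3 - <<'E'
from h import *
for f in('scene0','side0'):
    im,w=cloud(f); off=0.0 if f=='scene0' else .002
    for n,c,rad in(('board',(.525,.198),.11),('palette',(.522,-.19),.11),('tin',(.388,-.339),.07),('eraser',(.39,.345),.05),('ink',(.427,.008),.04)):
        z=w[...,2]-off; m=(np.hypot(w[...,0]-c[0],w[...,1]-c[1])<rad)&(z>(.007 if n!='ink' else .055))&(z<(.03 if n!='ink' else .08))
        mm=cv2.morphologyEx(m.astype(np.uint8),cv2.MORPH_OPEN,np.ones((2,2)))
        k,l,st,_=cv2.connectedComponentsWithStats(mm,connectivity=4); i=1+st[1:,4].argmax(); p=w[l==i]
        (x,y),(a,b),g=cv2.minAreaRect((p[:,:2]*1000).astype(np.float32)); print(f,n,round(x),round(y),round(a),round(b),round(g,1),len(p),p.mean(0).round(3))
E
```

```text
scene0 board 534 203 107 143 11.6 1809 [nan nan nan]
scene0 palette 556 -184 36 149 13.7 122 [ 0.56  -0.174  0.009]
scene0 tin 471 -181 445 24 54.1 334 [nan nan nan]
scene0 eraser 384 344 64 31 36.2 168 [0.39  0.347 0.011]
scene0 ink 388 -13 105 20 24.1 69 [nan nan nan]
side0 board 527 198 98 157 7.0 1114 [nan nan nan]
side0 palette 479 -228 5 62 7.2 18 [ 0.479 -0.223  0.005]
side0 tin 372 -332 122 57 31.3 266 [nan nan nan]
side0 eraser 382 345 61 18 43.2 153 [nan nan nan]
side0 ink 415 -30 97 21 85.5 53 [0.419 0.003 0.06 ]
```

The yellow jar meant is at crop pixel (60,100), scene (289,211). It stands at r=0.67 m; the other two are at 0.59 m. The crop shows the board and palette clearly. I'll raise the wrist for an overhead view.

Units first: shifts go in shares of 800 mm and turns go in shares of 2 rad. So -250 mm / 800 = -0.3125, -200 mm / 800 = -0.25.

Emit:
arm_command --plan '[[[0, -0.0125, -0.0625, 0, 0, 0, -1], [0, -0.025, -0.125, 0, 0, 0, -1], [0, -0.0375, -0.1875, 0, 0, 0, -1], [0, -0.05, -0.25, 0, 0, 0, -1], [0, -0.0625, -0.3125, 0, 0, 0, -1], [0, -0.0625, -0.3125, 0, 0, 0, -1], [0, -0.0625, -0.3125, 0, 0, 0, -1], [0, -0.0625, -0.3125, 0, 0, 0, -1]]]'

```text
time_s: 0.9
ee_pos: [0.5001, -0.0, 0.4537]
eef_rot: [-3.139, -0.0, 1.571]
force: [0.5, 0.2, 0.1]
grip_width: 0.0934
grip_force: 0.0
```

```bash
python3 - <<'E'
from h import *
o=ctrl.get_obs(); print(o['ee_pos'],o['eef_rot'],o['qpos'])
shot('wrist','w0'); s=load('w0'); print(np.linalg.inv(s['world_to_cam']).round(3),s['fx'])
cv2.imwrite('pics/w0b.png',cv2.resize(s['im'],(800,600),interpolation=cv2.INTER_CUBIC))
E
```

```text
[ 5.00077373e-01 -2.83587168e-06  4.53720877e-01] [-3.13889152e+00 -2.04513346e-04  1.57080851e+00] [-7.32632155e-02  1.36728368e-01  1.15734791e+00  6.46486797e-06
  1.85022524e+00 -7.32738991e-02]
[[ 1.    -0.001 -0.004  0.5  ]
 [-0.002 -0.959 -0.283  0.083]
 [-0.003  0.283 -0.959  0.633]
 [ 0.     0.     0.     1.   ]] 306.3304931939949
```

View pics/w0b.png

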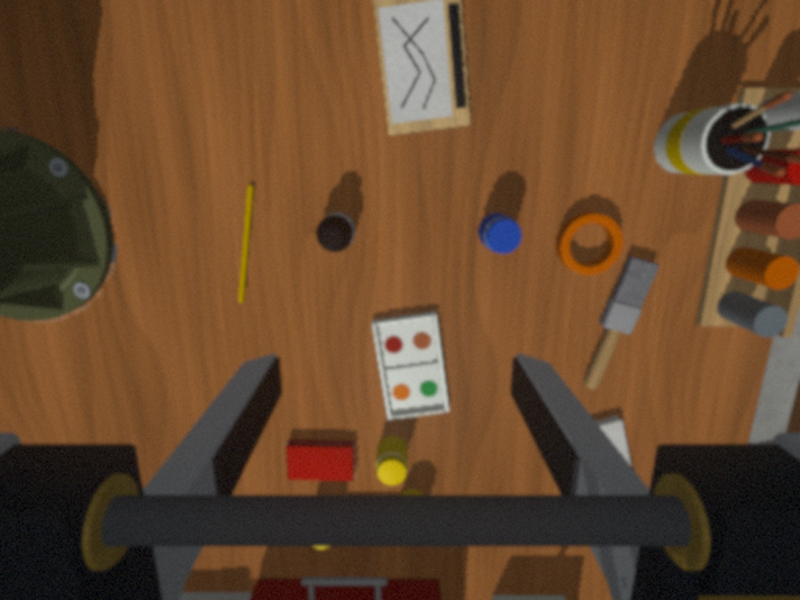

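The wrist view (800x600 px) shows the board's right edge from (389,134) to (469,126) and palette corners (372,321), (437,313), (449,411), (389,419). The ink cap is at (335,232), the blue cap at (502,235), the tape at (591,244), and the tin top spans (288,446) to (353,481).

```bash
python3 - <<'E'
from h import *
P=lambda u,v,z:onz('w0',u*.64,v*.64,z)[:2]
a,b=P(389,134,.012),P(469,126,.012); d=b-a; print('board',a,b,np.degrees(np.arctan2(d[1],d[0])),np.linalg.norm(d))
e=P(376,0,.012);d=e-a;print('near edge yaw',np.degrees(np.arctan2(-d[0],d[1])))
for yaw in(6,7,8):
    t=np.radians(yaw);x=np.array([np.cos(t),np.sin(t)]);y=np.array([-x[1],x[0]]); print(yaw,(a+b)/2+.075*y)
q=[P(*c,.014) for c in((372,321),(437,313),(449,411),(389,419))]; print('pal',np.mean(q,0),[np.degrees(np.arctan2(*(q[i]-q[j])[::-1])) for i,j in((1,0),(2,3),(0,3),(1,2))])
print('ink',P(335,232,.068),'blue',P(502,235,.06),'tape',P(591,244,.024))
q=[P(*c,.02) for c in((289,446),(354,446),(353,481),(287,480))]; print('tin',np.mean(q,0),q)
E
```

```text
board [0.48989319 0.11760502] [0.58731459 0.12661094] 5.2815833656989355 0.09783678178997156
near edge yaw 5.558018960102842
6 [0.53076425 0.19669712]
7 [0.52946368 0.19654894]
8 [0.5281659  0.19637809]
pal [ 0.52030632 -0.19136603] [np.float64(7.338870710680269), np.float64(8.51259657176247), np.float64(98.48361930920528), np.float64(97.94954485379655)]
ink [0.42660365 0.00574023] blue [0.62507113 0.00082544] tape [ 0.74713432 -0.01596615]
tin [ 0.38646384 -0.34263155] [array([ 0.34136182, -0.31315335]), array([ 0.43647719, -0.31310672]), array([ 0.43341092, -0.37296849]), array([ 0.33460545, -0.37129765])]
```

Scaled: 433 mm / 800 = 0.5413, 415 mm / 800 = 0.5188.

Emit:
arm_command --plan '[[[0.0025, -0.0313, 0.0625, 0, 0, 0, -1], [0.0063, -0.0625, 0.125, 0, 0, 0, -1], [0.01, -0.0925, 0.1875, 0, 0, 0, -1], [0.01, -0.0925, 0.25, 0, 0, 0, -1], [0.01, -0.0925, 0.3125, 0, 0, 0, -1], [0.01, -0.0925, 0.375, 0, 0, 0, -1], [0.01, -0.0925, 0.425, 0, 0, 0, -1], [0.01, -0.0925, 0.475, 0, 0, 0, -1], [0.01, -0.0925, 0.5188, 0, 0, 0, -1], [0.01, -0.0925, 0.5413, 0, 0, 0, -1], [0.01, -0.0925, 0.5413, 0, 0, 0, -0.5], [0.01, -0.0925, 0.5413, 0, 0, 0, 0.3]]]' --squeeze 15

```text
time_s: 2.15
ee_pos: [0.4256, 0.008, 0.0224]
eef_rot: [-3.14, -0.0, 1.571]
force: [0.2, -0.9, 0.2]
grip_width: 0.0813
grip_force: 0.0
```

Emit:
arm_command --plan '[[[0, 0, 0, 0, 0, 0, 0.6], [0, 0, 0, 0, 0, 0, 0.6], [0, 0, 0, 0, 0, 0, 0.6], [0, 0, 0, 0, 0, 0, 0.6]]]' --squeeze 15

```text
time_s: 2.55
ee_pos: [0.4261, 0.008, 0.0229]
eef_rot: [3.141, 0.0, 1.571]
force: [-0.8, 0.0, 0.6]
grip_width: 0.0495
grip_force: 0.5
```

Scaled: 193 mm / 800 = 0.2413, 190 mm / 800 = 0.2375, -0.113 rad / 2 = -0.0565.

Emit:
arm_command --plan '[[[0, 0, 0, 0, 0, 0, 0.6], [0, 0, 0, 0, 0, 0, 0.6], [0, 0, -0.0375, 0, 0, 0, 0.6], [0, 0, -0.075, 0, 0, 0, 0.6], [0.0188, 0.02, -0.1, 0, 0, -0.01, 0.6], [0.05, 0.0513, -0.1, 0, 0, -0.02, 0.6], [0.0813, 0.0825, -0.1, 0, 0, -0.03, 0.6], [0.1125, 0.115, -0.1, 0, 0, -0.04, 0.6], [0.1438, 0.1463, -0.1, 0, 0, -0.05, 0.6], [0.175, 0.1775, -0.1, 0, 0, -0.0565, 0.6], [0.2063, 0.21, -0.1, 0, 0, -0.0565, 0.6], [0.2375, 0.2413, -0.1, 0, 0, -0.0565, 0.6]]]'

```text
time_s: 3.75
ee_pos: [0.6198, 0.1991, 0.102]
eef_rot: [-3.141, 0.0, 1.684]
force: [-0.5, -0.5, -1.1]
grip_width: 0.0453
grip_force: 14.9
```

Emit:
arm_command --plan '[[[0, 0, 0, 0, 0, 0, 0.6], [0, 0, 0, 0, 0, 0, 0.6], [0, 0, 0, 0, 0, 0, 0.6]]]'

```text
time_s: 4.05
ee_pos: [0.6185, 0.1974, 0.1022]
eef_rot: [-3.141, 0.0, 1.683]
force: [-0.4, 0.7, -0.3]
grip_width: 0.0455
grip_force: 14.9
```

```bash
python3 - <<'E'
from h import *
o=ctrl.get_obs(); p=o['ee_pos'];y=o['eef_rot'][2]; print(p,o['eef_rot'],o['grip_width'],o['grip_force'])
for t in((.6303,.2087),): 
    d=np.array(t)-p[:2]; print('tool x,y mm',1000*(d@[np.cos(y),np.sin(y)]),1000*(d@[np.sin(y),-np.cos(y)]))
shot('wrist','w1');im=load('w1')['im']; cv2.imwrite('pics/w1b.png',cv2.resize(im,(800,600),interpolation=cv2.INTER_CUBIC))
E
```

```text
[0.61845964 0.19736973 0.10223558] [-3.14086273e+00  1.82100546e-04  1.68339721e+00] 0.04552501807662119 14.873620650469093
tool x,y mm 9.928099365388004 13.03848540571038
```

View pics/w1b.png

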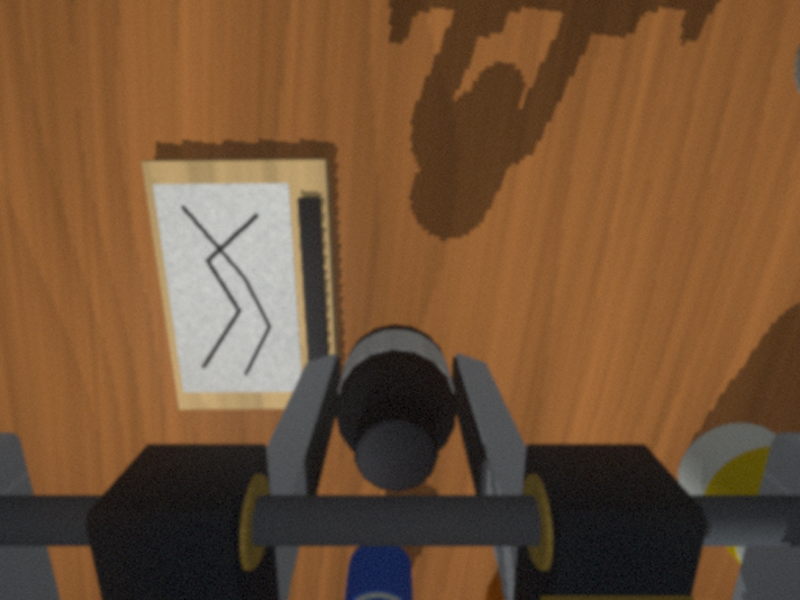

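The ink bottle is held, and the whole board is in view: corners (143,161), (327,158), (180,410), with the far-right one hidden. I'll work out the board pose from these.

```bash
python3 - <<'E'
from h import *
P=lambda u,v,z:onz('w1',u*.64,v*.64,z)[:2]
nl,fl,nr=P(143,161,.012),P(327,158,.012),P(180,410,.012)
d=fl-nl; e=nl-nr; print('yaw',np.degrees(np.arctan2(d[1],d[0])),np.degrees(np.arctan2(-e[0],e[1])),'size',np.linalg.norm(d),np.linalg.norm(e),'c',(fl+nr)/2)
E
```

```text
yaw 7.237585067695766 6.674913667273474 size 0.09932835434354018 0.14978247122435173 c [0.53089021 0.19791031]
```

Emit:
arm_command --plan '[[[0.0125, 0.0188, 0, 0, 0, 0, 0.6], [0.0125, 0.0188, 0.0313, 0, 0, 0, 0.6], [0.0125, 0.0188, 0.0563, 0, 0, 0, 0.6], [0.0125, 0.0188, 0.075, 0, 0, 0, 0.6], [0.0125, 0.0188, 0.0875, 0, 0, 0, 0.6], [0.0125, 0.0188, 0.095, 0, 0, 0, 0.6], [0.0125, 0.0188, 0.1, 0, 0, 0, 0.6], [0.0125, 0.0188, 0.1, 0, 0, 0, 0.6], [0.0125, 0.0188, 0.1, 0, 0, 0, 0.6], [0.0125, 0.0188, 0.1, 0, 0, 0, 0.2], [0.0125, 0.0188, 0.1, 0, 0, 0, -0.1], [0.0125, 0.0188, 0.1, 0, 0, 0, -0.36]]]'

```text
time_s: 5.3
ee_pos: [0.6329, 0.2097, 0.0227]
eef_rot: [3.141, -0.0, 1.684]
force: [0.8, -0.4, 0.6]
grip_width: 0.0562
grip_force: 0.0
```

Emit:
arm_command --plan '[[[0, 0, 0, 0, 0, 0, -0.36], [0, 0, 0, 0, 0, 0, -0.36], [0, 0, 0, 0, 0, 0, -0.36], [0, 0, 0, 0, 0, 0, -0.36]]]'

```text
time_s: 5.7
ee_pos: [0.6328, 0.2097, 0.0225]
eef_rot: [3.142, 0.0, 1.684]
force: [-0.4, -0.1, 0.4]
grip_width: 0.0642
grip_force: 0.0
```

Scaled: -206 mm / 800 = -0.2575, -190 mm / 800 = -0.2375.

Emit:
arm_command --plan '[[[0, 0, -0.0438, 0, 0, 0, -0.36], [0, 0, -0.0938, 0, 0, 0, -0.36], [-0.025, -0.0038, -0.1313, 0, 0, 0, -0.36], [-0.075, -0.0113, -0.1313, 0, 0, 0, -0.7], [-0.1313, -0.0188, -0.1313, 0, 0, 0, -0.7], [-0.1875, -0.0263, -0.1313, 0, 0, 0, -0.7], [-0.2375, -0.0338, -0.1313, 0, 0, 0, -0.7], [-0.2575, -0.0363, -0.1125, 0, 0, 0, -0.7], [-0.2575, -0.0363, -0.075, 0, 0, 0, -0.7], [-0.2575, -0.0363, -0.0375, 0, 0, 0, -0.7], [-0.2575, -0.0363, -0.01, 0, 0, 0, -0.7], [-0.2575, -0.0363, 0, 0, 0, 0, -0.7]]]'

```text
time_s: 6.9
ee_pos: [0.6258, 0.0023, 0.0194]
eef_rot: [-3.138, -0.001, 1.684]
force: [-0.1, 0.7, 0.0]
grip_width: 0.0799
grip_force: 0.0
```

Emit:
arm_command --plan '[[[0, 0, 0, 0, 0, 0, -0.5], [0, 0, 0, 0, 0, 0, 0], [0, 0, 0, 0, 0, 0, 0.3], [0, 0, 0, 0, 0, 0, 0.6], [0, 0, 0, 0, 0, 0, 0.6], [0, 0, 0, 0, 0, 0, 0.6], [0, 0, 0, 0, 0, 0, 0.6], [0, 0, 0, 0, 0, 0, 0.6]]]'

```text
time_s: 7.7
ee_pos: [0.6276, 0.0017, 0.0232]
eef_rot: [3.14, 0.0, 1.684]
force: [-1.3, -0.8, 5.5]
grip_width: 0.0455
grip_force: 15.0
```

Scaled: 282 mm / 800 = 0.3525, -110 mm / 800 = -0.1375.

Emit:
arm_command --plan '[[[0, 0, -0.0375, 0, 0, 0, 0.6], [0, 0, -0.0813, 0, 0, 0, 0.6], [0.0125, 0.0013, -0.125, 0, 0, 0, 0.6], [0.0438, 0.005, -0.1375, 0, 0, 0, 0.6], [0.0875, 0.0088, -0.1375, 0, 0, 0, 0.6], [0.1313, 0.0125, -0.1375, 0, 0, 0, 0.6], [0.175, 0.0175, -0.1375, 0, 0, 0, 0.6], [0.2188, 0.0225, -0.1375, 0, 0, 0, 0.6], [0.2625, 0.0263, -0.1375, 0, 0, 0, 0.6], [0.3063, 0.0313, -0.1375, 0, 0, 0, 0.6], [0.3375, 0.035, -0.1375, 0, 0, 0, 0.6], [0.3525, 0.035, -0.1375, 0, 0, 0, 0.6]]]'

```text
time_s: 8.9
ee_pos: [0.6227, 0.287, 0.132]
eef_rot: [-3.141, 0.0, 1.686]
force: [-0.9, -0.8, -0.6]
grip_width: 0.0457
grip_force: 15.0
```

Scaled: 110 mm / 800 = 0.1375, 105 mm / 800 = 0.1313.

Emit:
arm_command --plan '[[[0, 0, 0, 0, 0, 0, 0.6], [0, 0, 0, 0, 0, 0, 0.6], [0, 0, 0.0375, 0, 0, 0, 0.6], [0, 0, 0.075, 0, 0, 0, 0.6], [0, 0, 0.1063, 0, 0, 0, 0.6], [0, 0, 0.1225, 0, 0, 0, 0.6], [0, 0, 0.1313, 0, 0, 0, 0.6], [0, 0, 0.1375, 0, 0, 0, 0.6], [0, 0, 0.1375, 0, 0, 0, 0.6], [0, 0, 0.1375, 0, 0, 0, 0.6], [0, 0, 0.1375, 0, 0, 0, 0.2], [0, 0, 0.1375, 0, 0, 0, -0.36]]]'

```text
time_s: 10.1
ee_pos: [0.6234, 0.2851, 0.0229]
eef_rot: [3.141, -0.0, 1.684]
force: [-0.2, 0.1, -0.6]
grip_width: 0.0506
grip_force: 0.0
```

Emit:
arm_command --plan '[[[0, 0, 0, 0, 0, 0, -0.36], [0, 0, 0, 0, 0, 0, -0.36], [0, 0, 0, 0, 0, 0, -0.36], [0, 0, 0, 0, 0, 0, -0.36]]]'

```text
time_s: 10.5
ee_pos: [0.6232, 0.285, 0.0225]
eef_rot: [3.142, -0.0, 1.684]
force: [0.5, -0.0, -0.7]
grip_width: 0.0642
grip_force: 0.0
```

Scaled: -395 mm / 800 = -0.4938, -350 mm / 800 = -0.4375.

Emit:
arm_command --plan '[[[0, 0, -0.05, 0, 0, 0, -0.36], [0, 0, -0.1063, 0, 0, 0, -0.36], [-0.0125, -0.0038, -0.1625, 0, 0, 0, -0.36], [-0.0438, -0.0113, -0.2125, 0, 0, 0, -0.7], [-0.1, -0.025, -0.2225, 0, 0, 0, -0.7], [-0.1563, -0.04, -0.2225, 0, 0, 0, -0.7], [-0.2125, -0.055, -0.2225, 0, 0, 0, -0.7], [-0.2688, -0.0688, -0.2225, 0, 0, 0, -0.7], [-0.325, -0.0838, -0.2225, 0, 0, 0, -0.7], [-0.3813, -0.0975, -0.2225, 0, 0, 0, -0.7], [-0.4375, -0.1125, -0.2225, 0, 0, 0, -0.7], [-0.4938, -0.1275, -0.2225, 0, 0, 0, -0.7]]]'

```text
time_s: 11.7
ee_pos: [0.5658, -0.1207, 0.2007]
eef_rot: [3.141, 0.0, 1.684]
force: [0.0, 0.6, 0.3]
grip_width: 0.0799
grip_force: 0.0
```

Scaled: -293 mm / 800 = -0.3663, -285 mm / 800 = -0.3563.

Emit:
arm_command --plan '[[[-0.0563, -0.0138, 0, 0, 0, 0, -0.7], [-0.1125, -0.0288, 0, 0, 0, 0, -0.7], [-0.1688, -0.0425, 0, 0, 0, 0, -0.7], [-0.225, -0.0575, 0, 0, 0, 0, -0.7], [-0.2813, -0.0725, 0, 0, 0, 0, -0.7], [-0.325, -0.0838, 0, 0, 0, 0, -0.7], [-0.3563, -0.0913, 0, 0, 0, 0, -0.7], [-0.3663, -0.0938, 0, 0, 0, 0, -0.7], [-0.3663, -0.0938, 0, 0, 0, 0, -0.7], [-0.3663, -0.0938, 0, 0, 0, 0, -0.7]]]'

```text
time_s: 12.7
ee_pos: [0.5253, -0.4175, 0.2005]
eef_rot: [3.142, -0.0, 1.685]
force: [0.2, 0.1, -0.4]
grip_width: 0.0798
grip_force: 0.0
```

```bash
python3 - <<'E'
from h import *
o=ctrl.get_obs(); print(o['ee_pos'],o['eef_rot'],o['qpos'])
shot('wrist','w2');im=load('w2')['im']; cv2.imwrite('pics/w2b.png',cv2.resize(im,(800,600),interpolation=cv2.INTER_CUBIC))
shot('scene','scene1'); shot('side','side1')
E
python3 - <<'E'
import sys; sys.path.insert(0,'.')
import os; os.chdir('.')
from seg import *
for f in('w2','scene1','side1'): blobs(f)
E
```

```text
[ 0.52529304 -0.41746836  0.20048006] [ 3.14155632e+00 -2.10581032e-04  1.68454885e+00] [-7.26163822e-01  5.81449132e-01  1.13307477e+00  1.69368029e-04
  1.42720130e+00 -8.39940592e-01]
w2 yellow [232.  95.] 1500 ztop 0.061 topmean [ 0.4926 -0.3281] rect 493 -328 41 40 6 r 0.592
w2 yellow [134. 184.] 1731 ztop 0.061 topmean [ 0.3893 -0.4369] rect 389 -438 41 40 85 r 0.585
w2 yellow [252. 184.] 1416 ztop 0.061 topmean [ 0.5235 -0.4216] rect 524 -422 41 41 40 r 0.672
w2 red [139.  97.] 4711 ztop 0.021 topmean [ 0.3869 -0.3413] rect 387 -342 59 98 89 r 0.516
w2 red [237. 309.] 168 ztop 0.080 topmean [ 0.5222 -0.5607] rect 522 -561 4 82 90 r 0.766
w2 green [292.   6.] 287 ztop 0.008 topmean [ 0.5455 -0.2295] rect 546 -230 23 15 8 r 0.592
w2 orange [255.   7.] 257 ztop 0.008 topmean [ 0.5058 -0.2344] rect 506 -235 22 15 5 r 0.557
w2 white [274.  24.] 2641 ztop 0.014 topmean [ 0.5304 -0.254 ] rect 528 -246 90 41 8 r 0.588
w2 white [476. 150.] 8799 ztop 0.017 topmean [ 0.7852 -0.3579] rect 787 -363 82 156 20 r 0.863
scene1 yellow [213. 119.] 181 ztop 0.059 topmean [ 0.3905 -0.4353] rect 39
[... 4866 characters left out ...]
7 topmean [0.9333 0.1462] rect 933 144 24 5 84 r 0.945
side1 white [162. 196.] 88 ztop 0.079 topmean [0.8404 0.1342] rect 843 131 65 23 33 r 0.851
side1 white [164. 209.] 107 ztop 0.027 topmean [0.8385 0.134 ] rect 841 134 61 23 33 r 0.849
side1 white [246. 246.] 597 ztop 0.016 topmean [0.5227 0.2007] rect 523 197 76 130 7 r 0.560
side1 white [213. 240.] 51 ztop 0.030 topmean [0.6246 0.2211] rect 622 218 39 13 40 r 0.663
side1 white [123. 244.] 36 ztop 0.074 topmean [0.8554 0.3597] rect 848 353 56 6 39 r 0.928
side1 white [127. 256.] 271 ztop 0.077 topmean [0.823  0.3832] rect 824 382 54 17 39 r 0.908
side1 white [269. 298.] 64 ztop 0.017 topmean [0.3988 0.3575] rect 399 357 22 23 42 r 0.536
```

View pics/w2b.png

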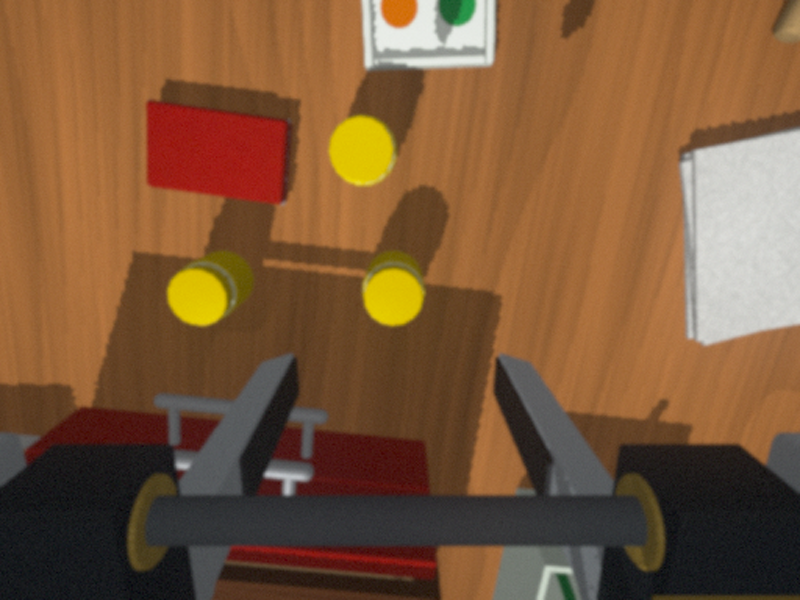

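The wrist view shows three yellow caps at (363,150), (198,296) and (394,296). The last is the one meant, measured at (0.5235,-0.4216). There is clear room round it, with the tin at (217,150). Ink and blue stand where planned.

Scaled: 178 mm / 800 = 0.2225, 172 mm / 800 = 0.215.

Emit:
arm_command --plan '[[[-0.005, -0.0025, 0.0438, 0, 0, 0, -0.7], [-0.005, -0.0025, 0.1, 0, 0, 0, -0.7], [-0.005, -0.0025, 0.15, 0, 0, 0, -0.7], [-0.005, -0.0025, 0.1938, 0, 0, 0, -0.7], [-0.005, -0.0025, 0.215, 0, 0, 0, -0.7], [-0.005, -0.0025, 0.2225, 0, 0, 0, -0.7], [-0.005, -0.0025, 0.2225, 0, 0, 0, -0.3], [-0.005, -0.0025, 0.2225, 0, 0, 0, 0.1], [-0.005, -0.0025, 0.2225, 0, 0, 0, 0.4], [-0.005, -0.0025, 0.2225, 0, 0, 0, 0.6], [-0.005, -0.0025, 0.2225, 0, 0, 0, 0.6], [-0.005, -0.0025, 0.2225, 0, 0, 0, 0.6]]]'

```text
time_s: 14.05
ee_pos: [0.5236, -0.423, 0.0233]
eef_rot: [3.141, 0.001, 1.684]
force: [-1.0, 0.4, 5.7]
grip_width: 0.0454
grip_force: 15.0
```

Emit:
arm_command --plan '[[[0, 0, 0, 0, 0, 0, 0.6], [0, 0, 0, 0, 0, 0, 0.6], [0, 0, 0, 0, 0, 0, 0.6], [0, 0, 0, 0, 0, 0, 0.6]]]'

```text
time_s: 14.45
ee_pos: [0.5237, -0.423, 0.0233]
eef_rot: [3.141, 0.001, 1.684]
force: [-0.3, 1.4, 6.6]
grip_width: 0.0455
grip_force: 15.0
```

Scaled: 335 mm / 800 = 0.4188, 295 mm / 800 = 0.3688.

Emit:
arm_command --plan '[[[0, 0, -0.0375, 0, 0, 0, 0.6], [0, 0, -0.0813, 0, 0, 0, 0.6], [0, 0, -0.125, 0, 0, 0, 0.6], [0.025, 0.0088, -0.1438, 0, 0, 0, 0.6], [0.0688, 0.0225, -0.1438, 0, 0, 0, 0.6], [0.1188, 0.0388, -0.1438, 0, 0, 0, 0.6], [0.1688, 0.0563, -0.1438, 0, 0, 0, 0.6], [0.2188, 0.0725, -0.1438, 0, 0, 0, 0.6], [0.2688, 0.0888, -0.1438, 0, 0, 0, 0.6], [0.3188, 0.1063, -0.1438, 0, 0, 0, 0.6], [0.3688, 0.1225, -0.1438, 0, 0, 0, 0.6], [0.4188, 0.1388, -0.1438, 0, 0, 0, 0.6]]]'

```text
time_s: 15.65
ee_pos: [0.5959, -0.0756, 0.1374]
eef_rot: [-3.141, -0.0, 1.684]
force: [1.2, 0.2, -1.6]
grip_width: 0.0455
grip_force: 15.0
```

Scaled: 205 mm / 800 = 0.2563, 200 mm / 800 = 0.25.

Emit:
arm_command --plan '[[[0.05, 0.0163, 0, 0, 0, 0, 0.6], [0.1, 0.0338, 0, 0, 0, 0, 0.6], [0.15, 0.05, 0, 0, 0, 0, 0.6], [0.1938, 0.065, 0, 0, 0, 0, 0.6], [0.2313, 0.0763, 0, 0, 0, 0, 0.6], [0.25, 0.0838, 0, 0, 0, 0, 0.6], [0.2563, 0.085, 0, 0, 0, 0, 0.6], [0.2563, 0.085, 0, 0, 0, 0, 0.6], [0.2563, 0.085, 0.0313, 0, 0, 0, 0.6], [0.2563, 0.085, 0.0688, 0, 0, 0, 0.6], [0.2563, 0.085, 0.1, 0, 0, 0, 0.6], [0.2563, 0.085, 0.1063, 0, 0, 0, 0.6]]]'

```text
time_s: 16.85
ee_pos: [0.6389, 0.1321, 0.0495]
eef_rot: [-3.137, 0.0, 1.682]
force: [0.0, -0.7, -1.4]
grip_width: 0.0454
grip_force: 15.0
```

Emit:
arm_command --plan '[[[0, 0, 0.0125, 0, 0, 0, 0.6], [0, 0, 0.025, 0, 0, 0, 0.6], [0, 0, 0.0325, 0, 0, 0, 0.6], [0, 0, 0.0375, 0, 0, 0, 0.6], [0, 0, 0.0375, 0, 0, 0, 0.6], [0, 0, 0.0375, 0, 0, 0, 0.6], [0, 0, 0.0375, 0, 0, 0, 0.3], [0, 0, 0.0375, 0, 0, 0, -0.1], [0, 0, 0.0375, 0, 0, 0, -0.36], [0, 0, 0.0375, 0, 0, 0, -0.36], [0, 0, 0.0375, 0, 0, 0, -0.36], [0, 0, 0.0375, 0, 0, 0, -0.36]]]'

```text
time_s: 18.05
ee_pos: [0.6404, 0.134, 0.0225]
eef_rot: [3.142, -0.0, 1.684]
force: [0.1, -0.1, 0.3]
grip_width: 0.0637
grip_force: 0.0
```

Scaled: -330 mm / 800 = -0.4125, -295 mm / 800 = -0.3688, 0.13 rad / 2 = 0.065.

Emit:
arm_command --plan '[[[0, 0, -0.05, 0, 0, 0, -0.36], [0, 0, -0.1063, 0, 0, 0, -0.36], [-0.0188, -0.0125, -0.1563, 0, 0, 0.065, -0.36], [-0.0625, -0.0425, -0.175, 0, 0, 0.13, -0.6], [-0.1063, -0.0725, -0.175, 0, 0, 0.195, -0.6], [-0.15, -0.1038, -0.175, 0, 0, 0.26, -0.6], [-0.1938, -0.1338, -0.175, 0, 0, 0.325, -0.6], [-0.2375, -0.1638, -0.175, 0, 0, 0.39, -0.7], [-0.2813, -0.1938, -0.175, 0, 0, 0.455, -0.7], [-0.325, -0.2238, -0.175, 0, 0, 0.52, -0.7], [-0.3688, -0.2538, -0.175, 0, 0, 0.585, -0.7], [-0.4125, -0.2838, -0.175, 0, 0, 0.65, -0.7]]]'

```text
time_s: 19.25
ee_pos: [0.451, -0.2209, 0.1627]
eef_rot: [3.141, -0.0, 0.379]
force: [0.4, -1.0, -0.4]
grip_width: 0.0801
grip_force: 0.0
```

```bash
cat >> h.py <<'E'
def to(t,yaw=None):
    o=ctrl.get_obs(); p=o['ee_pos'];y=o['eef_rot'][2]; d=1000*(np.array(t)-p)
    print('at',p.round(4),'yaw %.2f'%np.degrees(y),'q6 %.2f'%o['qpos'][5],'shift',(d[:2]@[np.cos(y),np.sin(y)]).round(1),(d[:2]@[np.sin(y),-np.cos(y)]).round(1),(-d[2]).round(1),'turn',None if yaw is None else round(-(np.radians(yaw)-y),3))
E
python3 -c "
from h import *
to((.387,-.3415,.10),-1)"
```

```text
at [ 0.451  -0.2209  0.1627] yaw 21.69 q6 0.66 shift -104.1 88.5 62.7 turn 0.396
```

Scaled: -104 mm / 800 = -0.13, -95 mm / 800 = -0.1188, 0.396 rad / 2 = 0.198.

Emit:
arm_command --plan '[[[-0.0375, 0.0325, 0.0063, 0, 0, 0.055, -0.7], [-0.0813, 0.0688, 0.025, 0, 0, 0.115, -0.7], [-0.1188, 0.1, 0.0563, 0, 0, 0.17, -0.7], [-0.13, 0.11, 0.0775, 0, 0, 0.198, -0.7], [-0.13, 0.11, 0.0775, 0, 0, 0.198, -0.7], [-0.13, 0.11, 0.0775, 0, 0, 0.198, -0.7], [-0.13, 0.11, 0.0775, 0, 0, 0.198, -0.7]]]'

```text
time_s: 19.95
ee_pos: [0.3894, -0.3396, 0.1016]
eef_rot: [3.141, -0.001, -0.01]
force: [-1.2, -0.3, -0.8]
grip_width: 0.0799
grip_force: 0.0
```

```bash
python3 -c "
from h import *
import seg
shot('wrist','w3'); seg.blobs('w3'); to((.387,-.3415,.005),-1)"
```

```text
w3 yellow [237.  73.] 3283 ztop 0.061 topmean [ 0.4924 -0.3293] rect 492 -329 41 40 89 r 0.592
w3 yellow [373. 207.] 3363 ztop 0.061 topmean [ 0.3894 -0.4377] rect 388 -438 41 41 25 r 0.586
w3 red [36. 78.] 647 ztop 0.008 topmean [ 0.4948 -0.1588] rect 495 -158 24 22 89 r 0.520
w3 red [257. 200.] 6654 ztop 0.021 topmean [ 0.3893 -0.3423] rect 386 -342 59 98 88 r 0.518
w3 green [108.  12.] 710 ztop 0.008 topmean [ 0.5433 -0.2262] rect 542 -226 25 19 89 r 0.588
w3 orange [122.  63.] 677 ztop 0.008 topmean [ 0.5056 -0.2319] rect 505 -232 23 23 88 r 0.556
w3 white [80. 49.] 11315 ztop 0.013 topmean [ 0.5114 -0.2289] rect 513 -200 76 146 0 r 0.560
at [ 0.3894 -0.3395  0.1016] yaw -0.56 q6 0.79 shift -2.4 2.0 96.6 turn 0.008
```

Scaled: 97 mm / 800 = 0.1213, 2.5 mm / 800 = 0.0031, 0.01 rad / 2 = 0.005.

Emit:
arm_command --plan '[[[-0.0038, 0.0031, 0.0375, 0, 0, 0.005, -0.7], [-0.0038, 0.0031, 0.075, 0, 0, 0.005, -0.7], [-0.0038, 0.0031, 0.1025, 0, 0, 0.005, -0.7], [-0.0038, 0.0031, 0.115, 0, 0, 0.005, -0.7], [-0.0038, 0.0031, 0.1213, 0, 0, 0.005, -0.7], [-0.0038, 0.0031, 0.1213, 0, 0, 0.005, -0.7], [-0.0038, 0.0031, 0.1213, 0, 0, 0.005, -0.4], [-0.0038, 0.0031, 0.1213, 0, 0, 0.005, -0.2], [-0.0038, 0.0031, 0.1213, 0, 0, 0.005, 0.2], [-0.0038, 0.0031, 0.1213, 0, 0, 0.005, 0.2], [-0.0038, 0.0031, 0.1213, 0, 0, 0.005, 0.2], [-0.0038, 0.0031, 0.1213, 0, 0, 0.005, 0.2]]]' --squeeze 25

```text
time_s: 21.2
ee_pos: [0.3858, -0.3428, 0.0041]
eef_rot: [3.141, -0.001, -0.022]
force: [-1.6, 1.0, 6.0]
grip_width: 0.0598
grip_force: 25.0
```

Scaled: -95 mm / 800 = -0.1188, -60 mm / 800 = -0.075.

Emit:
arm_command --plan '[[[0, 0, 0, 0, 0, 0, 0.2], [0, 0, 0, 0, 0, 0, 0.2], [0, 0, -0.0313, 0, 0, 0, 0.2], [0, 0, -0.075, 0, 0, 0, 0.2], [0, 0, -0.1188, 0, 0, 0, 0.2], [0, 0, -0.1188, 0, 0, 0, 0.2]]]'

```text
time_s: 21.8
ee_pos: [0.3869, -0.3439, 0.1027]
eef_rot: [3.137, -0.005, -0.022]
force: [-0.5, -0.3, -2.5]
grip_width: 0.0599
grip_force: 25.0
```

```bash
python3 -c "
from h import *
to((.417,-.2056,.10),98)"
```

```text
at [ 0.3869 -0.3439  0.1027] yaw -1.27 q6 0.80 shift 27.0 -138.9 2.7 turn -1.733
```

Scaled: -137 mm / 800 = -0.1713, -128 mm / 800 = -0.16, -0.14 rad / 2 = -0.07.

Emit:
arm_command --plan '[[[0.0025, -0.01, 0, 0, 0, -0.07, 0.2], [0.005, -0.025, 0, 0, 0, -0.14, 0.2], [0.0075, -0.04, 0, 0, 0, -0.21, 0.2], [0.01, -0.055, 0, 0, 0, -0.28, 0.2], [0.0138, -0.07, 0, 0, 0, -0.35, 0.2], [0.0163, -0.085, 0, 0, 0, -0.42, 0.2], [0.0188, -0.1, 0, 0, 0, -0.49, 0.2], [0.0225, -0.115, 0, 0, 0, -0.56, 0.2], [0.025, -0.13, 0, 0, 0, -0.63, 0.2], [0.0288, -0.145, 0, 0, 0, -0.7, 0.2], [0.0313, -0.16, 0, 0, 0, -0.77, 0.2], [0.0338, -0.1713, 0, 0, 0, -0.835, 0.2]]]'

```text
time_s: 23.0
ee_pos: [0.4152, -0.2053, 0.0976]
eef_rot: [-3.14, -0.001, 1.654]
force: [-0.6, -0.5, -1.4]
grip_width: 0.0599
grip_force: 25.0
```

Scaled: -0.06 rad / 2 = -0.03.

Emit:
arm_command --plan '[[[0, 0, 0, 0, 0, -0.03, 0.2], [0, 0, 0, 0, 0, -0.03, 0.2], [0, 0, 0, 0, 0, -0.03, 0.2], [0, 0, 0, 0, 0, -0.03, 0.2]]]'

```text
time_s: 23.4
ee_pos: [0.4153, -0.2062, 0.0982]
eef_rot: [-3.141, -0.0, 1.706]
force: [-0.3, -0.2, -1.1]
grip_width: 0.0596
grip_force: 25.0
```

```bash
python3 -c "
from h import *
import seg
to((.417,-.2056,.004),98)
shot('wrist','w4'); im,w=cloud('w4'); cv2.imwrite('pics/w4b.png',cv2.resize(im,(800,600),interpolation=cv2.INTER_CUBIC))"
```

```text
at [ 0.4153 -0.2062  0.0982] yaw 97.74 q6 -0.67 shift 0.4 1.7 94.2 turn -0.005
```

View pics/w4b.png

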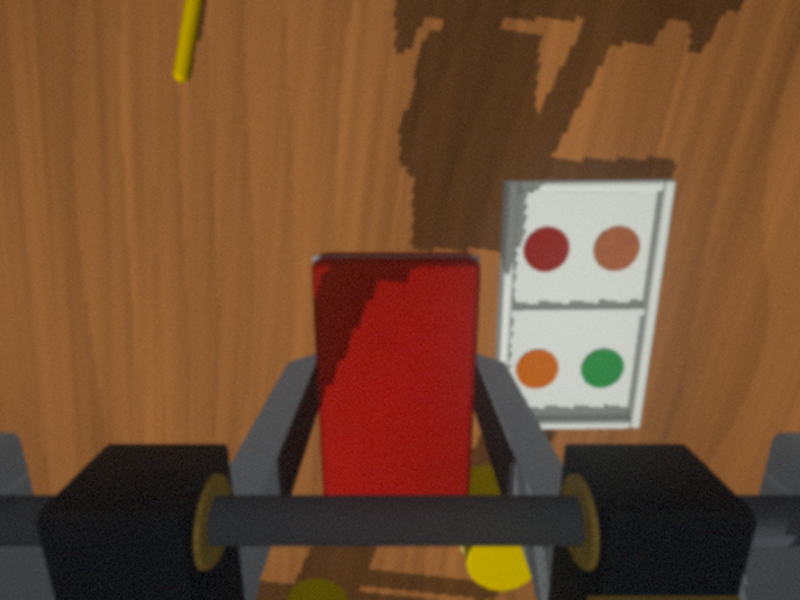

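The tin is held level. The palette corners are at (503,181), (676,181) and (639,428). I'll re-measure the palette pose.

```bash
python3 -c "
from h import *
P=lambda u,v,z:onz('w4',u*.64,v*.64,z)[:2]
nl,fl,fr=P(503,181,.014),P(676,181,.014),P(639,428,.014)
d=fl-nl;e=fl-fr;print(np.degrees(np.arctan2(d[1],d[0])),np.degrees(np.arctan2(-e[0],e[1])),np.linalg.norm(d),np.linalg.norm(e),(nl+fr)/2)
c=(nl+fr)/2;t=np.radians(8);print(c-.105*np.array([np.cos(t),np.sin(t)]))
"
```

```text
7.667337943910163 8.30506841805297 0.09212294017131588 0.14844488813619924 [ 0.51767892 -0.19245234]
[ 0.41370077 -0.20706552]
```

Scaled: 94 mm / 800 = 0.1175, 92 mm / 800 = 0.115.

Emit:
arm_command --plan '[[[0, 0, 0.0375, 0, 0, 0, 0.2], [0, 0, 0.075, 0, 0, 0, 0.2], [0, 0, 0.1, 0, 0, 0, 0.2], [0, 0, 0.11, 0, 0, 0, 0.2], [0, 0, 0.115, 0, 0, 0, 0.2], [0, 0, 0.1175, 0, 0, 0, 0.2], [0, 0, 0.1175, 0, 0, 0, 0.2], [0, 0, 0.1175, 0, 0, 0, 0.2], [0, 0, 0.1175, 0, 0, 0, -0.4], [0, 0, 0.1175, 0, 0, 0, -0.57], [0, 0, 0.1175, 0, 0, 0, -0.57], [0, 0, 0.1175, 0, 0, 0, -0.57]]]'

```text
time_s: 24.65
ee_pos: [0.4156, -0.2062, 0.0046]
eef_rot: [3.141, 0.0, 1.708]
force: [0.5, -0.1, -0.2]
grip_width: 0.0736
grip_force: 0.0
```

```bash
python3 -c "
from h import *
print(ctrl.get_obs()['grip_width'])
to((.391,.346,.15),40+90)
to((.391,.346,.15),130-180)"
```

```text
0.07363621626061533
at [ 0.4156 -0.2062  0.0046] yaw 97.85 q6 -0.68 shift 550.3 51.1 -145.4 turn -0.561
at [ 0.4156 -0.2062  0.0046] yaw 97.85 q6 -0.68 shift 550.3 51.1 -145.4 turn 2.58
```

Scaled: 410 mm / 800 = 0.5125, -145 mm / 800 = -0.1813, 0.15 rad / 2 = 0.075.

Emit:
arm_command --plan '[[[0, 0, -0.0375, 0, 0, 0, -0.57], [0, 0, -0.0938, 0, 0, 0, -0.57], [0.0188, 0.0013, -0.1438, 0, 0, 0.025, -0.57], [0.0625, 0.0063, -0.1813, 0, 0, 0.075, -0.4], [0.1188, 0.0113, -0.1813, 0, 0, 0.125, -0.3], [0.175, 0.0163, -0.1813, 0, 0, 0.175, -0.3], [0.2313, 0.0213, -0.1813, 0, 0, 0.225, -0.3], [0.2875, 0.0263, -0.1813, 0, 0, 0.275, -0.3], [0.3438, 0.0325, -0.1813, 0, 0, 0.325, -0.3], [0.4, 0.0375, -0.1813, 0, 0, 0.375, -0.3], [0.4563, 0.0425, -0.1813, 0, 0, 0.425, -0.3], [0.5125, 0.0475, -0.1813, 0, 0, 0.475, -0.3]]]'

```text
time_s: 25.85
ee_pos: [0.3967, 0.2071, 0.1496]
eef_rot: [3.141, -0.0, 0.754]
force: [1.0, -0.3, 0.7]
grip_width: 0.0609
grip_force: 0.0
```

```bash
python3 -c "
from h import *
to((.391,.346,.12),40)"
```

```text
at [0.3967 0.2071 0.1496] yaw 43.19 q6 1.22 shift 90.9 -105.1 29.6 turn 0.056
```

Scaled: -105 mm / 800 = -0.1313, -93 mm / 800 = -0.1163, 0.05 rad / 2 = 0.025.

Emit:
arm_command --plan '[[[0.0313, -0.0363, 0.0063, 0, 0, 0.025, -0.3], [0.065, -0.075, 0.0188, 0, 0, 0.025, -0.3], [0.1, -0.1163, 0.0313, 0, 0, 0.025, -0.3], [0.1138, -0.1313, 0.0375, 0, 0, 0.025, -0.3], [0.1138, -0.1313, 0.0375, 0, 0, 0.025, -0.3], [0.1138, -0.1313, 0.0375, 0, 0, 0.025, -0.3]]]'

```text
time_s: 26.45
ee_pos: [0.3911, 0.3432, 0.1195]
eef_rot: [3.141, 0.001, 0.708]
force: [0.0, -0.2, -0.3]
grip_width: 0.061
grip_force: 0.0
```

```bash
python3 -c "
from h import *
to((.391,.346,.005),40)
shot('wrist','w5'); im,w=cloud('w5'); cv2.imwrite('pics/w5b.png',cv2.resize(im,(800,600),interpolation=cv2.INTER_CUBIC))
z=w[...,2]; m=(z>.009)&(z<.02)&(np.hypot(w[...,0]-.391,w[...,1]-.346)<.045)
p=w[m]; print(cv2.minAreaRect((p[:,:2]*1000).astype(np.float32)),len(p),p.mean(0))"
```

```text
at [0.3911 0.3432 0.1195] yaw 40.56 q6 1.51 shift 1.7 -2.2 114.5 turn 0.01
((386.975830078125, 344.220703125), (55.123985290527344, 22.03207778930664), 39.54442596435547) 1255 [0.387578   0.34479572 0.01418546]
```

View pics/w5b.png

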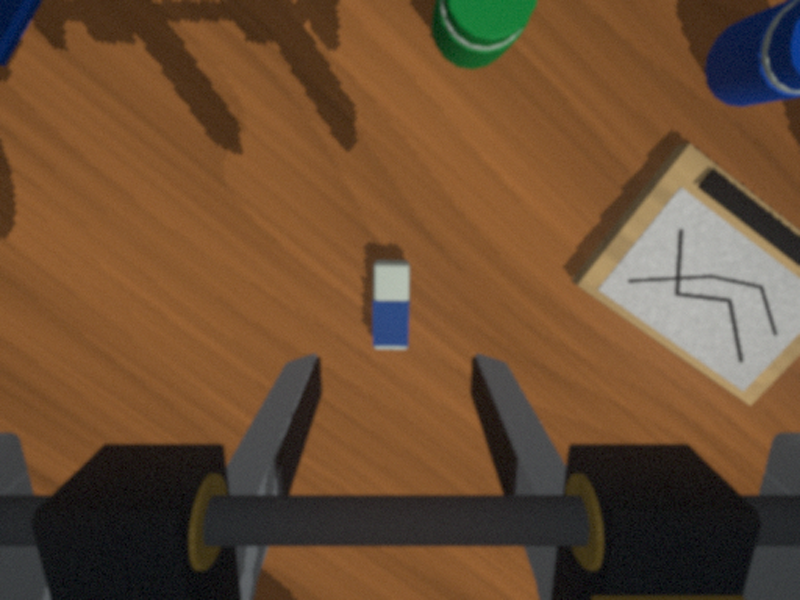

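The eraser lies at pixel (392,305), lined up with the fingers, at (0.387,0.344) and 39.5°.

Scaled: 115 mm / 800 = 0.1438, -3.5 mm / 800 = -0.0044, 0.018 rad / 2 = 0.009.

Emit:
arm_command --plan '[[[-0.0031, -0.0044, 0.0438, 0, 0, 0.009, -0.3], [-0.0031, -0.0044, 0.0875, 0, 0, 0.009, -0.3], [-0.0031, -0.0044, 0.1188, 0, 0, 0.009, -0.3], [-0.0031, -0.0044, 0.135, 0, 0, 0.009, -0.3], [-0.0031, -0.0044, 0.1438, 0, 0, 0.009, -0.3], [-0.0031, -0.0044, 0.1438, 0, 0, 0.009, -0.3], [-0.0031, -0.0044, 0.1438, 0, 0, 0.009, 0.1], [-0.0031, -0.0044, 0.1438, 0, 0, 0.009, 0.4], [-0.0031, -0.0044, 0.1438, 0, 0, 0.009, 0.8], [-0.0031, -0.0044, 0.1438, 0, 0, 0.009, 0.8], [-0.0031, -0.0044, 0.1438, 0, 0, 0.009, 0.8], [-0.0031, -0.0044, 0.1438, 0, 0, 0.009, 0.8]]]' --squeeze 10

```text
time_s: 27.7
ee_pos: [0.387, 0.3451, 0.0046]
eef_rot: [-3.142, -0.0, 0.69]
force: [-0.1, -0.4, 1.4]
grip_width: 0.0221
grip_force: 10.0
```

Scaled: -115 mm / 800 = -0.1438, -75 mm / 800 = -0.0938.

Emit:
arm_command --plan '[[[0, 0, 0, 0, 0, 0, 0.8], [0, 0, 0, 0, 0, 0, 0.8], [0, 0, -0.0375, 0, 0, 0, 0.8], [0, 0, -0.0938, 0, 0, 0, 0.8], [0, 0, -0.1438, 0, 0, 0, 0.8], [0, 0, -0.1438, 0, 0, 0, 0.8]]]'

```text
time_s: 28.3
ee_pos: [0.3887, 0.3465, 0.1244]
eef_rot: [3.141, -0.008, 0.69]
force: [0.2, 0.8, -1.2]
grip_width: 0.0216
grip_force: 10.0
```

```bash
python3 -c "
from h import *
import seg
to((.4156,-.2062,.12),98)
shot('scene','scene2');im,w=cloud('scene2')
print(ctrl.get_obs()['grip_width'])"
```

```text
at [0.3887 0.3465 0.1244] yaw 39.53 q6 1.54 shift -331.0 443.4 4.4 turn -1.02
0.022039875318966
```

Scaled: 422 mm / 800 = 0.5275, 389 mm / 800 = 0.4863, -1.02 rad / 2 = -0.51.

Emit:
arm_command --plan '[[[-0.0188, 0.025, 0, 0, 0, -0.025, 0.8], [-0.0525, 0.07, 0, 0, 0, -0.075, 0.8], [-0.0875, 0.1163, 0, 0, 0, -0.125, 0.8], [-0.1213, 0.1625, 0, 0, 0, -0.175, 0.8], [-0.1563, 0.2088, 0, 0, 0, -0.225, 0.8], [-0.19, 0.255, 0, 0, 0, -0.275, 0.8], [-0.225, 0.3013, 0, 0, 0, -0.325, 0.8], [-0.2588, 0.3475, 0, 0, 0, -0.375, 0.8], [-0.2938, 0.3938, 0, 0, 0, -0.425, 0.8], [-0.3275, 0.44, 0, 0, 0, -0.475, 0.8], [-0.3625, 0.4863, 0, 0, 0, -0.51, 0.8], [-0.3938, 0.5275, 0, 0, 0, -0.51, 0.8]]]'

```text
time_s: 29.55
ee_pos: [0.4116, -0.1828, 0.1181]
eef_rot: [-3.14, -0.001, 1.712]
force: [0.3, -0.2, -0.6]
grip_width: 0.0219
grip_force: 10.0
```

Scaled: 15 mm / 800 = 0.0188, 13 mm / 800 = 0.0163.

Emit:
arm_command --plan '[[[0.0163, 0.0188, 0, 0, 0, 0, 0.8], [0, 0, 0, 0, 0, 0, 0.8], [0, 0, 0, 0, 0, 0, 0.8]]]'

```text
time_s: 29.85
ee_pos: [0.4112, -0.1814, 0.1179]
eef_rot: [-3.139, -0.001, 1.709]
force: [-0.2, 0.6, 0.2]
grip_width: 0.0218
grip_force: 10.0
```

```bash
python3 -c "
from h import *
import seg
to((.4156,-.2062,.025),98)
shot('wrist','w6'); im,w=cloud('w6'); cv2.imwrite('pics/w6b.png',cv2.resize(im,(800,600),interpolation=cv2.INTER_CUBIC))
seg.blobs('w6')"
```

```text
at [ 0.4112 -0.1814  0.1179] yaw 97.89 q6 -0.63 shift -25.1 0.9 92.9 turn -0.002
w6 yellow [138.  41.] 784 ztop 0.009 topmean [ 0.2938 -0.0607] rect 293 -62 72 8 80 r 0.300
w6 red [256. 191.] 2261 ztop 0.021 topmean [ 0.4126 -0.176 ] rect 413 -183 59 56 7 r 0.449
w6 red [338. 179.] 104 ztop 0.008 topmean [ 0.4903 -0.1562] rect 491 -156 20 12 66 r 0.515
w6 green [375. 250.] 359 ztop 0.008 topmean [ 0.5451 -0.2256] rect 545 -226 23 22 12 r 0.590
w6 orange [337. 251.] 301 ztop 0.008 topmean [ 0.5054 -0.2313] rect 506 -231 21 20 5 r 0.556
w6 white [361. 207.] 9064 ztop 0.014 topmean [ 0.5173 -0.1786] rect 520 -192 90 149 8 r 0.547
```

View pics/w6b.png

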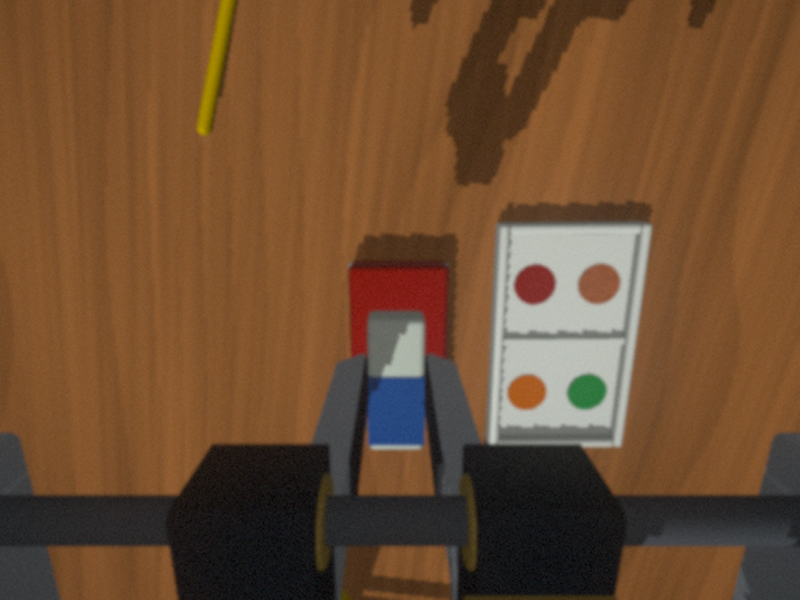

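The eraser is held at (397,380), straight above the tin, whose end edge runs (351,265)-(447,266). The tin measures about (0.416,-0.205), on target relative to the palette. Now I'll lower the eraser.

Emit:
arm_command --plan '[[[-0.015, 0.0013, 0.025, 0, 0, 0, 0.8], [-0.0306, 0.0013, 0.0563, 0, 0, 0, 0.8], [-0.0306, 0.0013, 0.0813, 0, 0, 0, 0.8], [-0.0306, 0.0013, 0.1, 0, 0, 0, 0.8], [-0.0306, 0.0013, 0.1088, 0, 0, 0, 0.8], [-0.0306, 0.0013, 0.1125, 0, 0, 0, 0.8], [-0.0306, 0.0013, 0.115, 0, 0, 0, 0.8], [-0.0306, 0.0013, 0.115, 0, 0, 0, 0.8], [-0.0306, 0.0013, 0.115, 0, 0, 0, 0.8], [-0.0306, 0.0013, 0.115, 0, 0, 0, 0.4], [-0.0306, 0.0013, 0.115, 0, 0, 0, -0.06], [-0.0306, 0.0013, 0.115, 0, 0, 0, -0.06]]]'

```text
time_s: 31.1
ee_pos: [0.417, -0.2051, 0.0276]
eef_rot: [3.141, 0.0, 1.71]
force: [0.1, 0.0, 0.4]
grip_width: 0.041
grip_force: 0.0
```

Scaled: -280 mm / 800 = -0.35, -240 mm / 800 = -0.3.

Emit:
arm_command --plan '[[[0, 0, 0, 0, 0, 0, -0.06], [0, 0, -0.0125, 0, 0, 0, -0.06], [0, 0, -0.05, 0, 0, 0, -0.06], [0, 0, -0.1063, 0, 0, 0, -0.06], [-0.025, 0, -0.1625, 0, 0, 0, -0.06], [-0.075, 0, -0.2125, 0, 0, 0, -0.06], [-0.075, 0, -0.25, 0, 0, 0, -0.06], [-0.075, 0, -0.3, 0, 0, 0, -0.06], [-0.075, 0, -0.35, 0, 0, 0, -0.06], [-0.075, 0, -0.35, 0, 0, 0, -0.06], [-0.075, 0, -0.35, 0, 0, 0, -0.06], [-0.075, 0, -0.35, 0, 0, 0, -0.06]]]'

```text
time_s: 32.3
ee_pos: [0.4248, -0.2642, 0.3064]
eef_rot: [-3.14, -0.001, 1.71]
force: [-0.7, 0.5, 0.0]
grip_width: 0.0498
grip_force: 0.0
```

```bash
python3 -c "
from h import *
import seg
shot('wrist','w7'); im,w=cloud('w7'); cv2.imwrite('pics/w7b.png',cv2.resize(im,(800,600),interpolation=cv2.INTER_CUBIC))
z=w[...,2]
for a,b,r in((.028,.045,.04),(.014,.026,.08)):
    m=(z>a)&(z<b)&(np.hypot(w[...,0]-.416,w[...,1]+.206)<r)&(w[...,0]<.46)
    print(cv2.minAreaRect((w[m][:,:2]*1000).astype(np.float32)),m.sum(),w[m].mean(0))
seg.blobs('w7')
shot('scene','scene3');shot('side','side3')
seg.blobs('scene3')
" | grep -v red; python3 -c "
from h import *
cv2.imwrite('pics/s3.png',cv2.resize(cv2.imread('pics/scene3.png')[100:330,130:440],(800,594),interpolation=cv2.INTER_CUBIC))"
```

```text
((417.262939453125, -204.9437255859375), (21.650638580322266, 54.840606689453125), 7.547352313995361) 603 [ 0.41660529 -0.2047046   0.03366391]
((415.13653564453125, -204.7236328125), (59.608028411865234, 98.97970581054688), 8.563525199890137) 2155 [ 0.41458505 -0.20258832  0.01927141]
w7 yellow [177.  15.] 165 ztop 0.008 topmean [ 0.2901 -0.0775] rect 290 -78 40 7 81 r 0.300
w7 yellow [291. 210.] 837 ztop 0.061 topmean [ 0.4914 -0.3273] rect 491 -328 40 40 10 r 0.590
w7 yellow [220. 264.] 645 ztop 0.061 topmean [ 0.3922 -0.4369] rect 394 -438 40 30 82 r 0.587
w7 blue [254. 130.] 229 ztop 0.036 topmean [ 0.4179 -0.2158] rect 418 -216 17 24 8 r 0.470
w7 green [334. 146.] 158 ztop 0.008 topmean [ 0.5446 -0.2262] rect 544 -226 21 21 10 r 0.590
w7 orange [493.  25.] 964 ztop 0.024 topmean [ 0.7243 -0.0338] rect 727 -34 24 65 34 r 0.725
w7 orange [308. 147.] 126 ztop 0.008 topmean [ 0.5048 -0.2323] rect 505 -232 19 19 82 r 0.556
w7 white [323. 117.] 4640 ztop 0.014 topmean [ 0.5187 -0.1857] rect 520 -192 90 147 8 r 0.551
w7 white [254. 111.] 222 ztop 0.035 topmean [ 0.4138 -0.1908] rect 4
[... 1798 characters left out ...]
  ] rect 523 -192 95 151 9 r 0.558
scene3 white [122. 184.] 1230 ztop 0.016 topmean [ 0.8018 -0.3533] rect 802 -357 107 154 19 r 0.876
scene3 white [329. 239.] 989 ztop 0.013 topmean [0.5244 0.1987] rect 523 197 79 125 7 r 0.561
scene3 white [168. 234.] 422 ztop 0.019 topmean [ 0.8135 -0.0878] rect 814 -88 101 40 74 r 0.818
scene3 white [300. 267.] 105 ztop 0.030 topmean [0.6517 0.2113] rect 649 212 15 42 37 r 0.685
scene3 white [201. 289.] 204 ztop 0.079 topmean [0.8695 0.1341] rect 869 128 28 69 63 r 0.880
scene3 white [202. 304.] 187 ztop 0.025 topmean [0.8735 0.134 ] rect 872 131 23 64 61 r 0.884
scene3 white [290. 378.] 258 ztop 0.077 topmean [0.8655 0.3781] rect 863 379 9 44 42 r 0.945
```

View pics/w7b.png

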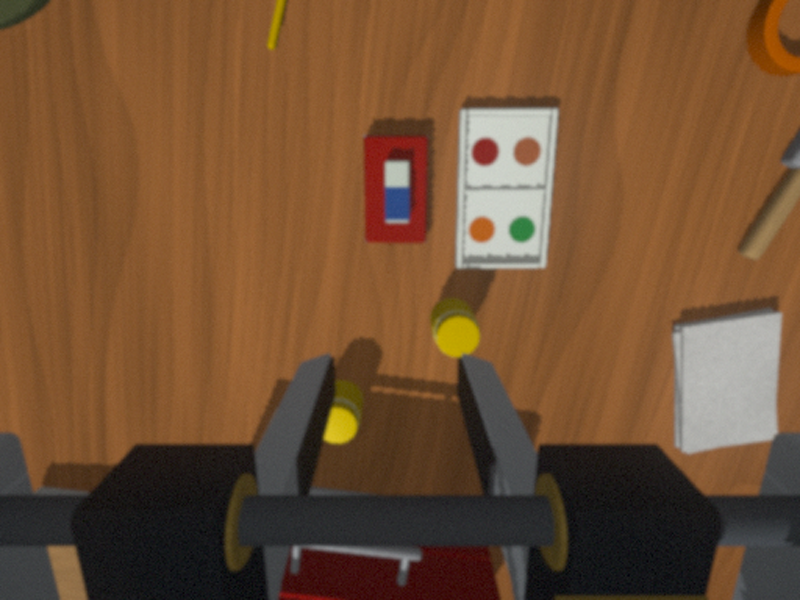

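View pics/s3.png

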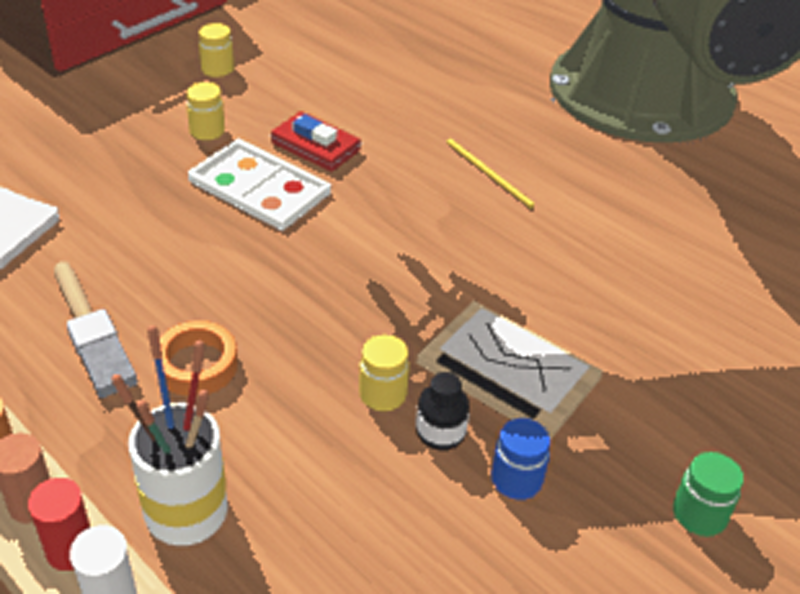

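The wrist view shows the eraser (397,192) on the middle of the tin beside the palette. The scene crop shows yellow (384,372), ink (442,412) and blue (520,458) in a row beyond the board's far edge. The green jar and tape are untouched.

```bash
python3 -c "
from h import *
print(ctrl.hand_in())"
```

```text
the job is handed in; nothing more can be done
None
```

The printing place is set out and the job is handed in: last pictures showed ink, blue and yellow in their row, tin along the palette with the eraser on its middle, all on target, and green jar and tape untouched; the judge gave no result back.

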